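# Seat a bar against the drill fence and end stop

## Robot

A 6-joint arm with a two-finger parallel gripper is mounted at the origin on the work surface. World frame = base frame: x ahead of the robot, y to its left, z up, the work surface at z = 0. Lengths are in m, angles in rad, forces in N, time in s.
With the tool pointing down it reaches from about 0.35 to 0.85 m from the base axis. Payload 8.1 kg.
Tool frame: the origin (TCP) lies at the very end of the fingers, on their centre line; the grasp point (between the pads) lies 19 mm behind it; z points along the fingers, y is the line along which they close (so a half turn about z gives the same grasp; the last joint's range is limited). The gripper opens to 93 mm and grips with 3 to 60 N. Pads are 15 mm wide; open, the fingers measure 128 mm over their backs; the gripper's body (75 mm by 188 mm) begins 65 mm behind the grasp point.
Start: joints at [-1.377, 0.13, 1.488, -0, 1.523, -0.085], TCP at [0.165, -0.577, 0.219] pointing down, gripper open.
Joint ranges: [-2.96, 2.96], [-0.89, 2.26], [0.02, 2.5], [-1.34, 4.48], [0, 2.73], [-2.66, 2.66]. Speed limits (rad/s): [2.39, 2.39, 2.79, 3.14, 3.14, 3.14].

## Interface

Orientations are given as a rotation vector (axis times angle).
In Python, from plant import read_state, eyes, workorder gives the robot as it stands. The module is installed in compiled form; this text tells all that it offers.
- The arm moves only by the tool play_rows, never from a script. Its argument "targets" is one flat list of numbers, 4 for each row, row after row: the shift along the tool's x, y, z in cm, then the turn about the tool's z in degrees. In form: [dx, dy, dz, roll, dx, dy, dz, roll, ...]. A call has 1 to 8 rows; each row is the pose to reach, as a shift and turn from the pose commanded when the call began, along the tool's axes at that moment; what a row does not reach only later rows make up. A row lasts 1/12 s, in which the tool goes at most 41.7 mm and 7.16 degrees, less where a joint would pass 70% of its speed; a pose out of reach is approached as far as the arm can. A call with a gripper value outside its range is refused whole. "grip" is the finger opening in cm, from 0 to 9.3, set as the call begins (left out, the last holds). The fingers move at their own pace and stop on an object; "grip_force" is the grip in N (left out, the last holds). Time passes only in rows, so rows that repeat a pose let the fingers close. It gives the time, the measured TCP pose, the force, the opening and the grip force at its end, in the units of the state.
- read_state(): the state, without advancing time (a new reading comes with each control period).
- eyes.read_camera(name): name is "scene" or "top" or "wrist"; returns a dict with "image" (400x640x3 uint8, red, green, blue), "vfov" (degrees; the focal length in pixels is half the picture's height over the tangent of half this angle, whatever the lens; pixels are square), "cx", "cy" (the principal point, pixels), "k1" (the pictures are not rectified: a ray, as slopes to the right and down, at radius r is drawn at 1 + k1 r^2 times it, then the intrinsics apply), "cam_to_world" (4x4, takes a point from camera to world coordinates); the wrist camera has in their place "T_tool_cam" (4x4, takes a point from camera to tool coordinates, whose origin is the TCP and whose axes are the flange's). Camera axes: x right, y up, looking along -z (the intrinsics and any distortion apply to the point x, -y, -z); pixel columns grow to the right and rows downward; lengths in m; the calibration is good to about 2 mm. A picture is of the moment at which its call begins: read the wrist's pose just before it. There is no depth.
- workorder.close_job(): hands the job in; it is judged then, once.
The state is a dict: "t": time; "q": joint angles; "dq": joint speeds; "joint_torque": joint torques, N m; "tool_pos": TCP position; "orientation": TCP orientation; "force": force on the tool from outside, world axes, zero at the start; "wrist_torque": the same for the moment, N m; "opening": finger opening in m; "gripper_force": force on a finger pad.
Only numpy, scipy, OpenCV 4.12 (cv2) and the standard library are available. Lean on these libraries where they do the work, as an engineer would, in place of code of your own. Each camera call takes 0.05 s, during which the arm holds its last target. There are 200 camera calls.

## Task

Get the aluminium bar ready for drilling on the bench drill stand: push it along the table plate with the fingertips until it lies flat against the steel fence along its length and its end is up against the red end stop. Only push it, do not pick it up or tip it, and leave the chuck key and the other things lying around where they are.

Things in the scene. Friction and masses are not known exactly. Their poses are not given: they have to be found in the camera images.
- bar: Loose aluminium bar, 30 (x) x 200 (y) x 20 mm high, about 0.24 to 0.43 kg, lying askew on the table plate of the drill stand. Origin: centre of its underside. Its y axis runs along its length, z up.
- drill_stand: Fixed green bench drill stand. Origin: on the bench straight under the drill bit. Own frame: x away from the front edge, y along the fence, z up. The flat dark grey table plate has its top at z = 30 mm and covers x -110 to 75, y -118 to 188 mm. A bar lying against the fence has its middle line at x = 0. The drill head hangs over the origin; at y above 40 mm it is open above.
- fence_face (a point): Half way along the steel fence, on its flat working face where it meets the plate (stand frame 15, 40, 30 mm). The face looks to the stand's -x, is 16 mm high and runs y -105 to 185 mm (stand frame). The fence's foot runs back to x = 55 mm and carries two black knobs, 22 mm wide, to 26 mm above the plate, at x = 42, y = -85 and 165 mm.
- bit_tip (a point): Tip of the drill bit, 74 mm above the plate. Above it, heights above the bench: chuck 22 mm wide from 128 mm, black nose 48 mm wide at most from 160 mm, yellow collar 66 mm wide from 238 mm, motor up to 384 mm. Steel column 32 mm thick, 382 mm high, 120 mm behind the bit (stand +x), joined by a bracket at 225 to 285 mm; feed lever on its -y side.
- end_stop: Fixed red end stop, 23 mm high, clamped over the fence by a brass thumbscrew (to 38 mm above the plate); its place along the fence varies. Origin: on the plate, foot of its flat working face, on the middle line of a seated bar. The face looks to the stand's +y and reaches from 11 mm in front of the origin to the fence. A seated bar has its middle 100 mm from here along +y.
- chuck_key: Loose steel chuck key lying on the table plate near the stop's end, clear of the seated bar. T shaped: shank 62 mm along its +x, cross bar 56 mm along y, 16 mm high. Origin: underside, where the cross bar meets the shank. Leave alone.
- oil_bottle: Loose white plastic bottle with yellow label and red cap, 38 mm across, 95 mm high, standing on the bench. Origin: centre of its underside. Leave alone.
- screwdriver: Loose screwdriver with a blue handle, 170 mm long along its x axis (handle to -x), lying on the bench in front of the stand. Leave alone.
- marker: Loose black marker standing upright in a round white foot 48 mm across, 97 mm high in all, on the bench. Origin: centre of its underside. Leave alone.
Mind the look-alikes: they are no part of the job. What is meant by the bar is not pink, and is the smaller of those in its own colour.

How it is judged:
At the end, for the whole second after the job is handed in: The bar lies flat on the table plate, at rest, along the fence (its middle within 2 mm of touching, square to it within 0.015 rad) with its end within 2 mm of the end stop's face (x of bar in the frame of drill_stand between -0.002 and 0.002 m and angle between the y axis of bar and the y axis of drill_stand, either way round below 0.015 rad and y of bar in the frame of end_stop between 0.098 and 0.102 m and z of bar in the frame of end_stop between -0.002 and 0.002 m and angle between bar's own z axis and vertical below 0.03 rad and linear speed of bar below 0.01 m/s).
It fails at once if the bar is lifted off the plate or tipped (height (world z) of bar above 0.036 m or angle between bar's own z axis and vertical above 0.12 rad).
It fails at once if the bar is pushed off the plate (height (world z) of bar below 0.02 m).
It fails at once if the chuck key, bottle, screwdriver or marker is shifted more than 15 mm or knocked over (distance of any of chuck_key, oil_bottle, screwdriver, marker from where it was at the start of the episode above 0.015 m or angle between any of oil_bottle, marker's own z axis and vertical above 0.5 rad).
It also fails if it takes over 48 s, if anything falls off the work surface, if the arm or the gripper's body presses on something with over 40 N, if the wrist force passes 120 N, or if a joint passes its speed limit or range.

## Working session

There is one attempt and no reset: what is moved stays moved. The work goes in short steps, Python scripts to look and compute and a tool call to move; the robot and the scene stay as the last step left them, time stands still between calls to the robot, and variables do not carry over. Pictures are saved under pics/ and viewed, at most 11 in all, crops included, and the job is handed in when it is done.

Besides the shell and the picture viewer there is one more tool, called as name(argument=value, ...), one argument or row to a line, values as JSON. play_rows: Moves the arm, as the interface text tells. Its arguments: {"type":"object","properties":{"targets":{"type":"array"},"grip":{"type":"number"},"grip_force":{"type":"number"}},"required":["targets"]}

```bash
mkdir -p pics
cat > h.py <<'E'
import numpy as np, cv2
from scipy.spatial.transform import Rotation as R
from plant import read_state, eyes, workorder
def cam(name):
    s=read_state(); c=eyes.read_camera(name)
    if name=='wrist':
        T=np.eye(4);T[:3,:3]=R.from_rotvec(s['orientation']).as_matrix();T[:3,3]=s['tool_pos']
        c['M']=T@np.array(c['T_tool_cam'])
    else: c['M']=np.array(c['cam_to_world'])
    c['f']=200/np.tan(np.radians(c['vfov'])/2)
    return c
def ray(c,px):
    px=np.atleast_2d(np.asarray(px,float))
    d=(px-[c['cx'],c['cy']])/c['f']; u=d.copy()
    for _ in range(20): u=d/(1+c['k1']*(u**2).sum(1,keepdims=True))
    v=np.c_[u[:,0],-u[:,1],-np.ones(len(u))]@c['M'][:3,:3].T
    return c['M'][:3,3],v
def onz(c,px,z):
    o,v=ray(c,px); return o+v*((z-o[2])/v[:,2])[:,None]
def proj(c,P):
    P=np.atleast_2d(P); q=(P-c['M'][:3,3])@c['M'][:3,:3]
    u=np.c_[q[:,0],-q[:,1]]/-q[:,2:3]; u=u*(1+c['k1']*(u**2).sum(1,keepdims=True))
    return u*c['f']+[c['cx'],c['cy']]
def save(c,n): cv2.imwrite('pics/'+n+'.png',cv2.cvtColor(c['image'],cv2.COLOR_RGB2BGR))
E
python3 - <<'E'
from h import *
import pickle
s=read_state();print(s['t'],s['tool_pos'],s['orientation'],s['force'])
for n in('top','scene'):
    c=cam(n);save(c,n);pickle.dump(c,open(n+'.pkl','wb'));print(n,c['M'][:3,3].round(3),c['f'],c['k1'])
E
```

```text
0.0 [ 0.16502053 -0.57629377  0.21762043] [-3.10937951e+00 -4.36240791e-01  1.37040671e-04] [-6.22358876e-04 -5.04829169e-01  7.33581258e-01]
top [ 0.323 -0.037  0.959] 376.26787913608655 -0.06163480959300384
scene [ 1.116 -0.597  0.666] 467.3418660562596 -0.09899419605740394
```

View pics/top.png

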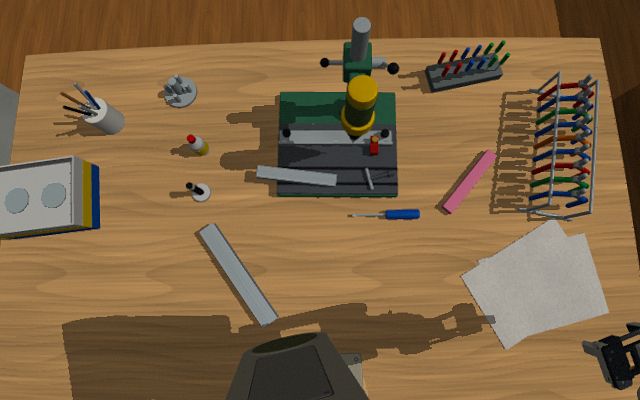

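View pics/scene.png

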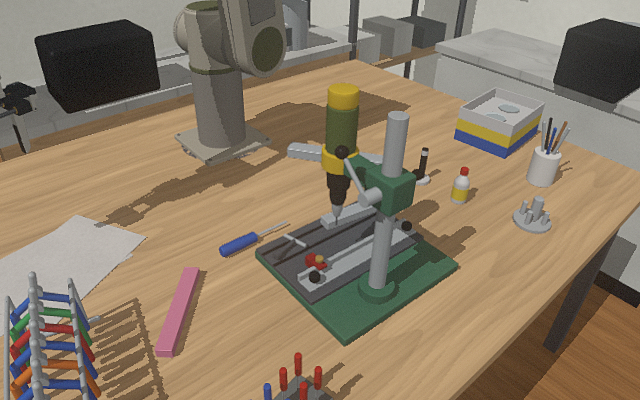

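The top view shows the bar at px (257-337, 165-187) on the plate. The fence runs at row ~137, with the red stop at (374,145), the key at (368,178), the marker at (200,192) and the bottle at (198,146). I'll enlarge it.

Run:
```python
from h import *
import pickle
c=pickle.load(open('top.pkl','rb'));im=c['image']
cv2.imwrite('pics/crop.png',cv2.resize(cv2.cvtColor(im[85:205,245:405],cv2.COLOR_RGB2BGR),(800,600),interpolation=cv2.INTER_CUBIC))
hsv=cv2.cvtColor(im,cv2.COLOR_RGB2HSV)
# bar: light greyish pixels on plate region
m=((hsv[...,1]<60)&(hsv[...,2]>110)).astype(np.uint8);m[:160]=0;m[192:]=0;m[:,:250]=0;m[:,350:]=0
n,l,st,ce=cv2.connectedComponentsWithStats(m);k=1+st[1:,4].argmax();print(st[k],ce[k])
r=cv2.minAreaRect(np.argwhere(l==k)[:,::-1].astype(np.float32));b=cv2.boxPoints(r);print(r);print(onz(c,b,.05).round(4)); print(onz(c,[r[0]],.05))
m=((hsv[...,1]>170)&((hsv[...,0]<6)|(hsv[...,0]>174))&(hsv[...,2]>80)).astype(np.uint8);m[:,:340]=0;m[:,410:]=0;m[:125]=0;m[170:]=0
p=np.argwhere(m)[:,::-1];print('red',p.min(0),p.max(0),onz(c,[p.min(0),p.max(0)],.053).round(4))
m=(hsv[...,2]<45).astype(np.uint8);
for x in(287,385):
    mm=m[124:142,x-9:x+9];q=np.argwhere(mm)[:,::-1]+[x-9,124];print('knob',len(q),q.mean(0),onz(c,[q.mean(0)],.05).round(4))
```

```text
[256 165  81  21 909] [296.12651265 175.13861386]
((296.1609191894531, 175.15931701660156), (79.7875747680664, 11.71594524383545), 6.842774391174316)
[[ 0.5426  0.1394  0.05  ]
 [ 0.5724  0.1361  0.05  ]
 [ 0.5424 -0.0612  0.05  ]
 [ 0.513  -0.0569  0.05  ]]
[[0.54245229 0.03890325 0.05      ]]
red [370 136] [377 152] [[ 0.6381 -0.1487  0.053 ]
 [ 0.5957 -0.1642  0.053 ]]
knob 108 [284.52777778 129.40740741] [[0.6629 0.0673 0.05  ]]
knob 58 [384.32758621 133.        ] [[ 0.6462 -0.1858  0.05  ]]
```

View pics/crop.png

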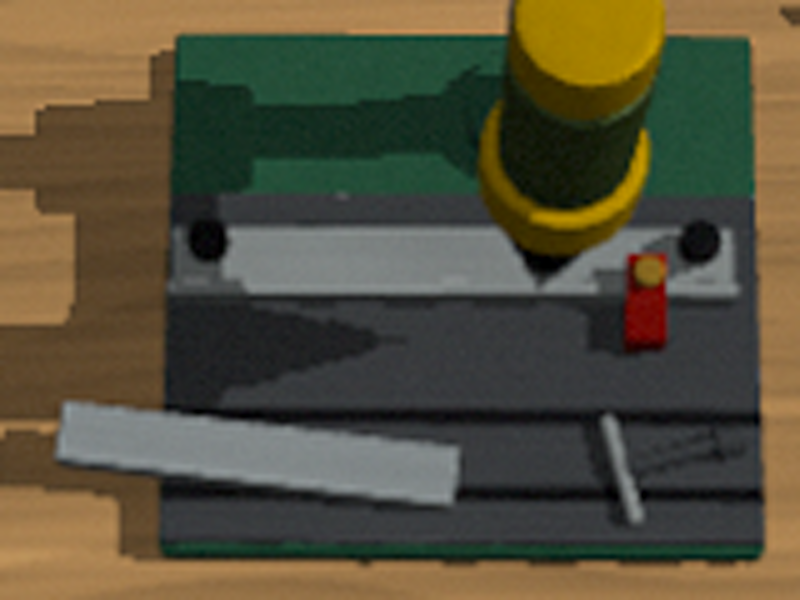

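Run:
```python
from h import *
import pickle
c=pickle.load(open('top.pkl','rb'))
g=lambda x,y:[245+(x+.5)/5-.5,85+(y+.5)/5-.5]
k=onz(c,[g(208,241),g(699,241)],.056);print('knobs',k.round(4),np.linalg.norm(k[0]-k[1]))
f=onz(c,[g(168,290),g(250,293),g(430,293),g(600,293),g(738,293)],.046);print('fence',f.round(4))
p=onz(c,[g(160,556),g(763,558),g(178,35),g(750,38)],.03);print('plate/base',p.round(4))
y=(k[0]-k[1])[:2];y/=np.linalg.norm(y);x=np.array([y[1],-y[0]]);
O=k[:,:2].mean(0)-.042*x-.040*y;print('O',O,'y',y,'x',x)
S=lambda P:np.c_[(P[:,:2]-O)@x,(P[:,:2]-O)@y].round(4)
print('fence S',S(f))
print('stop S',S(onz(c,[g(626,262),g(626,345),g(666,345)],.053)))
print('bar S',S(onz(c,[g(62,402),g(57,458),g(455,505),g(460,448)],.05)))
print('key S',S(onz(c,[g(608,415),g(640,520),g(600,420),g(715,432),g(720,455)],.04)))
print('marker,bottle S',S(onz(c,[(202,193),(202,150)],.0)), onz(c,[(202,193),(202,150)],.0))
```

```text
knobs [[ 0.6515  0.0624  0.056 ]
 [ 0.6446 -0.185   0.056 ]] 0.24756825691066295
fence [[ 0.6296  0.084   0.046 ]
 [ 0.6268  0.0423  0.046 ]
 [ 0.6241 -0.0489  0.046 ]
 [ 0.6218 -0.135   0.046 ]
 [ 0.62   -0.2049  0.046 ]]
plate/base [[ 0.4954  0.0904  0.03  ]
 [ 0.4862 -0.2124  0.03  ]
 [ 0.7768  0.0808  0.03  ]
 [ 0.7665 -0.2229  0.03  ]]
O [ 0.60497303 -0.10012372] y [0.02780387 0.9996134 ] x [ 0.9996134  -0.02780387]
fence S [[ 0.0195  0.1847]
 [ 0.0178  0.143 ]
 [ 0.0177  0.0517]
 [ 0.0178 -0.0344]
 [ 0.018  -0.1044]]
stop S [[ 0.0319 -0.0471]
 [-0.0116 -0.0462]
 [-0.0116 -0.0662]]
bar S [[-0.0402  0.2359]
 [-0.069   0.2373]
 [-0.0928  0.0394]
 [-0.0639  0.0369]]
key S [[-0.0443 -0.0379]
 [-0.0982 -0.0529]
 [-0.0469 -0.0338]
 [-0.0531 -0.0916]
 [-0.0649 -0.0938]]
marker,bottle S [[-0.1021  0.3882]
 [ 0.015   0.3957]] [[0.51367992 0.2908027  0.        ]
 [0.63098931 0.29500248 0.        ]]
```

The stand's origin is near (0.607,-0.100), turned about -1.6°. In the stand frame the bar's centre is about (-67,137) mm, askew by 0.12 rad, and the stop face is at y ≈ -47 mm. I'm moving the closed fingers in front of the bar.

```bash
cat >> h.py <<'E'
O=np.array([.6077,-.1]);Y=np.array([.0278,.9996]);X=np.array([.9996,-.0278])
def W(sx,sy,z): return np.r_[O+X*sx+Y*sy,z]
def to(sx,sy,z):
    s=read_state();r=R.from_rotvec(s['orientation']);a=r.as_matrix()
    d=a.T@(W(sx,sy,z)-s['tool_pos'])*100
    xt=a[:2,0];yaw=np.degrees(np.arctan2(xt[1],xt[0]));ys=np.degrees(np.arctan2(Y[1],Y[0]))
    p=s['tool_pos'][:2]-O
    print('t',round(s['t'],2),'S',(p@X).round(4),(p@Y).round(4),'z',s['tool_pos'][2].round(4),'F',np.round(s['force'],1),'shift cm',d.round(2),'roll',round(-(ys-yaw),2))
E
python3 -c "
from h import *
to(-.125,.13,.15)"
```

```text
t 0.1 S -0.4293 -0.4884 z 0.2177 F [0.3 0.4 0.4] shift cm [ 47.67 -49.77   6.86] roll -72.43
```

play_rows(
  targets=[47.7, -49.8, 4, -72.4, 47.7, -49.8, 4, -72.4, 47.7, -49.8, 4, -72.4, 47.7, -49.8, 4, -72.4, 47.7, -49.8, 4, -72.4, 47.7, -49.8, 4, -72.4, 47.7, -49.8, 4, -72.4, 47.7, -49.8, 4, -72.4],
  grip=0,
  grip_force=40,
)

```text
t: 0.77
tool_pos: [0.3205, -0.2805, 0.1989]
orientation: [-2.515, -1.882, -0.0]
force: [0.5, 0.3, -0.4]
opening: 0.044
gripper_force: 0.0
```

```bash
python3 -c "
from h import *
to(-.125,.13,.15)"
```

```text
t 0.77 S -0.282 -0.1884 z 0.1989 F [ 0.5  0.3 -0.4] shift cm [34.79  7.04  4.89] roll -14.81
```

play_rows(
  targets=[34.8, 7, 4.9, -14.8, 34.8, 7, 4.9, -14.8, 34.8, 7, 4.9, -14.8, 34.8, 7, 4.9, -14.8, 34.8, 7, 4.9, -14.8, 34.8, 7, 4.9, -14.8, 34.8, 7, 4.9, -14.8, 34.8, 7, 4.9, -14.8],
)

```text
t: 1.43
tool_pos: [0.4762, 0.011, 0.1533]
orientation: [2.258, 2.184, -0.0]
force: [0.6, -0.6, 0.3]
opening: 0.0005
gripper_force: 0.0
```

```bash
python3 -c "
from h import *
to(-.125,.13,.1)"
```

```text
t 1.43 S -0.1346 0.1073 z 0.1533 F [ 0.6 -0.6  0.3] shift cm [2.27 0.94 5.33] roll -0.32
```

play_rows(
  targets=[0, 0, 4, 0, 0, 0, 4, 0, 0, 0, 4, 0, 0, 0, 4, 0],
)

```text
t: 1.77
tool_pos: [0.4755, 0.0082, 0.1143]
orientation: [-2.259, -2.183, 0.001]
force: [-0.1, -0.4, 0.3]
opening: 0.0005
gripper_force: 0.0
```

Run:
```python
from h import *
to(-.125,.13,.036)
import pickle
c=cam('wrist');save(c,'w1');pickle.dump(c,open('w1.pkl','wb'));print(c['M'][:3,3])
```

```text
t 1.77 S -0.1351 0.1045 z 0.1143 F [-0.1 -0.4  0.3] shift cm [2.56 1.   7.83] roll -0.37
[0.47772287 0.09080078 0.28111214]
```

View pics/w1.png

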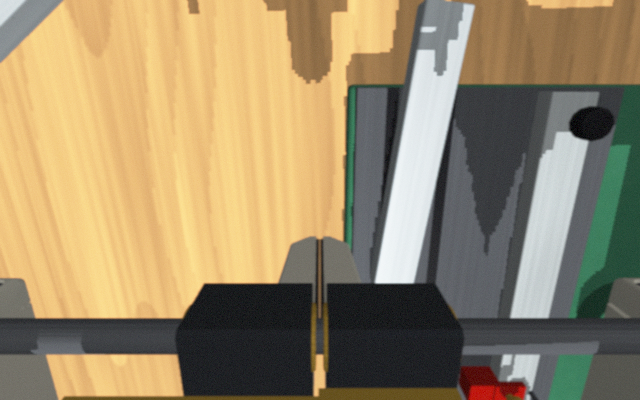

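The wrist view shows the bar (415-470, 0-290), the fence's bright face top (510-590) and the red stop at (480,380). The fingers at x≈320 are clear of the bar. I'm descending.

play_rows(
  targets=[2.1, 0.8, 4, 0, 2.1, 0.8, 7.8, 0, 2.1, 0.8, 7.8, 0, 2.1, 0.8, 7.8, 0],
)

```text
t: 2.15
tool_pos: [0.4831, 0.0287, 0.0353]
orientation: [-2.258, -2.181, 0.004]
force: [0.6, 0.1, 0.6]
opening: 0.0007
gripper_force: 0.0
```

```bash
python3 -c "
from h import *
to(-.0995,.125,.036)"
```

```text
t 2.15 S -0.1282 0.1252 z 0.0353 F [0.6 0.1 0.6] shift cm [ 0.    2.87 -0.08] roll -0.41
```

play_rows(
  targets=[0, 1.5, -0.1, -0.4, 0, 2.5, -0.1, -0.4, 0, 3.2, -0.1, -0.4, 0, 3.8, -0.1, -0.4, 0, 4.4, -0.1, -0.4, 0, 5.0, -0.1, -0.4, 0, 5.6, -0.1, -0.4, 0, 5.6, -0.1, -0.4],
)

```text
t: 2.82
tool_pos: [0.5425, 0.0268, 0.0406]
orientation: [2.25, 2.189, 0.003]
force: [-5.7, 1.2, 12.2]
opening: 0.0005
gripper_force: 6.1
```

Run:
```python
from h import *
to(-.0325,.125,.036)
import pickle
c=cam('top');save(c,'t2');pickle.dump(c,open('t2.pkl','wb'))
im=c['image'];cv2.imwrite('pics/t2c.png',cv2.resize(cv2.cvtColor(im[100:200,235:405],cv2.COLOR_RGB2BGR),(680,400),interpolation=cv2.INTER_CUBIC))
c=cam('wrist');cv2.imwrite('pics/w2.png',cv2.cvtColor(c['image'],cv2.COLOR_RGB2BGR));pickle.dump(c,open('w2.pkl','wb'))
a=cv2.imread('pics/t2c.png');b=cv2.resize(cv2.imread('pics/w2.png'),(320,200));
o=np.zeros((600,680,3),np.uint8);o[:400]=a;o[400:,:320]=b;cv2.imwrite('pics/m2.png',o)
```

```text
t 2.82 S -0.0687 0.125 z 0.0406 F [-5.7  1.2 12.2] shift cm [0.   3.61 0.48] roll 0.01
```

View pics/m2.png

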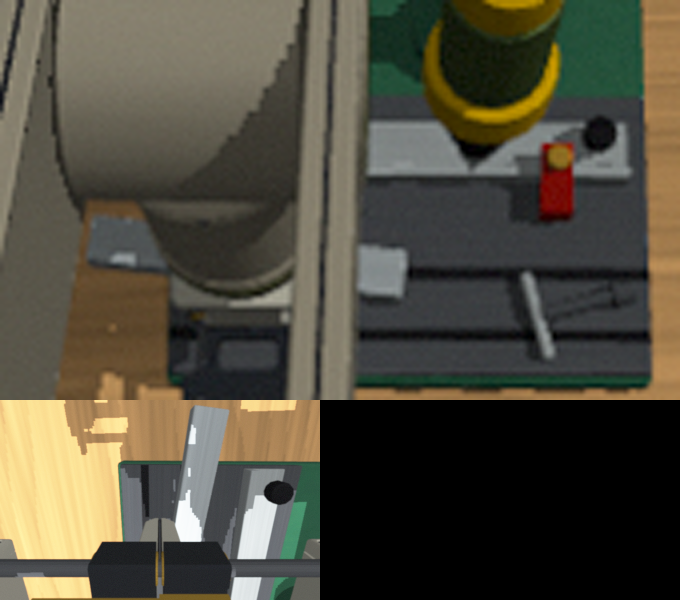

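The top crop is mostly hidden by the arm. The bar's -y end shows at crop (405,247-297) and its +y end at (88,215-265). The wrist view shows the finger alongside the bar, with an upward force of 12 N. I'll measure before pushing on.

Run:
```python
from h import *
import pickle
S=lambda P:np.c_[(P[:,:2]-O)@X,(P[:,:2]-O)@Y].round(4)
c=pickle.load(open('t2.pkl','rb'))
g=lambda x,y:[235+(x+.5)/4-.5,100+(y+.5)/4-.5]
print('bar -y end, +y end',S(onz(c,[g(408,250),g(404,298),g(92,216),g(87,264)],.05)))
c=pickle.load(open('w2.pkl','rb'))
print('tip expected',proj(c,np.array([W(-.0687,.125,.0406),W(-.0687-.0175,.125,.0406),W(-.0687+.0175,.125,.0406),W(-.0687,.1325,.0406)])).round(0))
im=c['image'];cv2.imwrite('pics/w2c.png',cv2.resize(cv2.cvtColor(im[200:300,240:440],cv2.COLOR_RGB2BGR),(800,400),interpolation=cv2.INTER_CUBIC))
```

```text
bar -y end, +y end [[-0.0356  0.0365]
 [-0.0664  0.0391]
 [-0.0134  0.2352]
 [-0.0445  0.2372]]
tip expected [[321. 252.]
 [288. 252.]
 [354. 252.]
 [321. 239.]]
```

View pics/w2c.png

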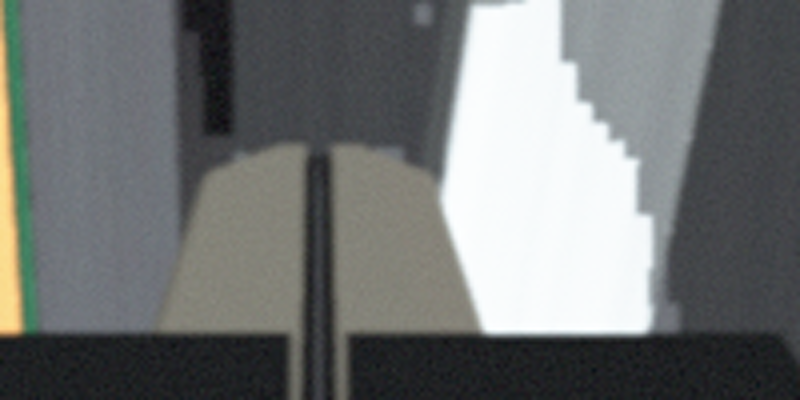

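The fingertip backs are bevelled, so they wedge on the bar's edge. I'll back off, turn 90°, and push with both open fingers' flat sides, which also squares the bar.

play_rows(
  targets=[0, -2, 0, 0, 0, -2, -3, 0, 1.2, -1.5, -6, 7, 1.2, -1.5, -6, 14, 1.2, -1.5, -6, 21, 1.2, -1.5, -6, 28, 1.2, -1.5, -6, 35, 1.2, -1.5, -6, 42],
  grip=9.0,
)

```text
t: 3.58
tool_pos: [0.5273, 0.0394, 0.0997]
orientation: [2.89, 1.229, 0.005]
force: [0.4, -0.2, -0.5]
opening: 0.0496
gripper_force: 0.0
```

play_rows(
  targets=[0, 0, 0, 7, 0, 0, 0, 14, 0, 0, 0, 21, 0, 0, 0, 28, 0, 0, 0, 35, 0, 0, 0, 42, 0, 0, 0, 48, 0, 0, 0, 48],
)

```text
t: 4.25
tool_pos: [0.5272, 0.0394, 0.0994]
orientation: [3.141, -0.051, 0.006]
force: [-0.4, -0.8, 1.0]
opening: 0.0897
gripper_force: 0.0
```

Run:
```python
from h import *
to(-.082,.137,.035)
import pickle
c=cam('wrist');save(c,'w3');pickle.dump(c,open('w3.pkl','wb'))
```

```text
t 4.25 S -0.0843 0.1371 z 0.0994 F [-0.4 -0.8  1. ] shift cm [0.21 0.01 6.44] roll -90.27
```

View pics/w3.png

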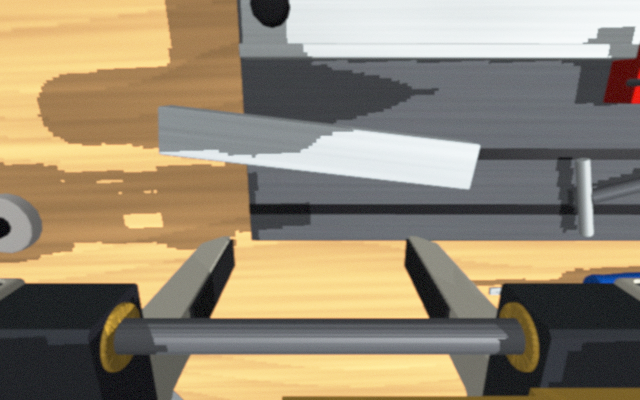

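The wrist view shows the bar with corners (158,105), (480,143), (470,190) and (158,154). The fence face is at row ~57, the stop at (605,100), the fingertips at (225,240) and (415,240), and the marker at (15,225).

Run:
```python
from h import *
import pickle
S=lambda P:np.c_[(P[:,:2]-O)@X,(P[:,:2]-O)@Y].round(4)
c=pickle.load(open('w3.pkl','rb'))
print('bar',S(onz(c,[(158,105),(480,143),(470,190),(158,154)],.05)))
print('fence foot',S(onz(c,[(245,58),(400,58),(580,58)],.03)))
print('fence top',S(onz(c,[(310,44),(580,44)],.046)))
print('stop',S(onz(c,[(612,60),(605,103)],.053)))
print('key',S(onz(c,[(578,160),(582,235)],.046)),'marker',S(onz(c,[(14,225)],.01)))
im=c['image'].astype(int).sum(2)//3
for x in(300,400,500):print(x,im[36:66,x])
```

```text
bar [[-0.0117  0.2345]
 [-0.0356  0.037 ]
 [-0.0661  0.0395]
 [-0.0416  0.2387]]
fence foot [[ 0.0162  0.1842]
 [ 0.0157  0.0856]
 [ 0.0152 -0.0289]]
fence top [[ 0.0223  0.1424]
 [ 0.0216 -0.016 ]]
stop [[ 0.0122 -0.0314]
 [-0.0117 -0.0329]]
key [[-0.0475 -0.0294]
 [-0.0998 -0.0433]] marker [[-0.1048  0.3797]]
300 [230 230 229 229 229 226 220 183 153 144 148 148 148 145 142 141 144 137
 139 131 123 102  88  71  70  66  68  70  69  71]
400 [238 238 239 239 240 239 236 224 229 237 243 240 240 239 240 238 239 239
 238 236 219 168 113  79  85 107 117 116 114 114]
500 [240 243 243 243 244 243 236 222 225 237 242 241 241 241 240 241 243 243
 244 243 235 189 123  83  69  71  84 106 115 111]
```

play_rows(
  targets=[0, 0, 4, -0.3, 0, 0, 6.3, -0.3, 0, 0, 6.4, -0.3, 1.4, 0, 6.4, -0.3, 2.0, 0, 6.4, -0.3, 2.6, 0, 6.4, -0.3, 3.2, 0, 6.4, -0.3, 3.2, 0, 6.4, -0.3],
)

```text
t: 4.97
tool_pos: [0.5592, 0.0391, 0.0336]
orientation: [-3.141, 0.032, -0.002]
force: [0.8, -0.3, 0.1]
opening: 0.0899
gripper_force: 0.0
```

```bash
python3 -c "
from h import *
to(-.0235,.137,.035)"
```

```text
t 4.97 S -0.0524 0.1377 z 0.0336 F [ 0.8 -0.3  0.1] shift cm [ 2.89  0.09 -0.13] roll -89.59
```

play_rows(
  targets=[0.6, 0, -0.1, 0.3, 1.2, 0, -0.1, 0.4, 1.7, 0, -0.1, 0.4, 2.2, 0, -0.1, 0.4, 2.5, 0, -0.1, 0.4, 2.7, 0, -0.1, 0.4, 2.7, 0, -0.1, 0.4],
)

```text
t: 5.55
tool_pos: [0.5854, 0.0386, 0.0338]
orientation: [-3.141, 0.045, -0.001]
force: [0.3, 0.6, 0.8]
opening: 0.09
gripper_force: 0.1
```

Run:
```python
from h import *
to(-.0235,.137,.035)
import pickle
c=cam('wrist');save(c,'w4');pickle.dump(c,open('w4.pkl','wb'))
```

```text
t 5.55 S -0.0261 0.1379 z 0.0338 F [0.3 0.6 0.8] shift cm [ 0.27  0.09 -0.12] roll -90.04
```

View pics/w4.png

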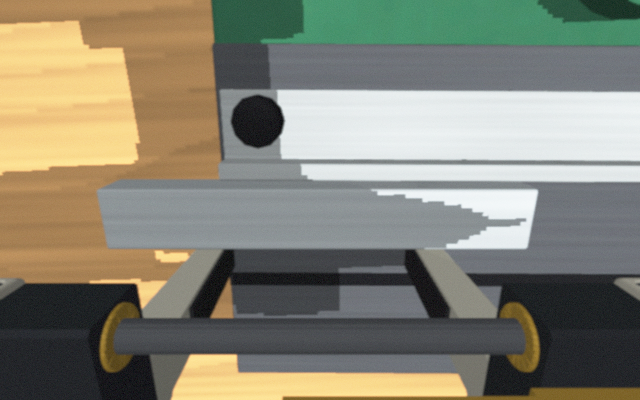

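The bar now lies parallel to the fence with a gap of a few mm (its rear edge is at row 182). I'm closing the gap.

play_rows(
  targets=[0.2, 0, 0, 0, 0.35, 0, 0, 0, 0.45, 0, 0, 0, 0.5, 0, 0, 0],
)

```text
t: 5.93
tool_pos: [0.5879, 0.0386, 0.0337]
orientation: [-3.141, 0.045, 0.007]
force: [-15.0, 1.5, 12.2]
opening: 0.0906
gripper_force: 7.6
```

```bash
python3 -c "
from h import *
to(-.0235,.137,.035)"
```

```text
t 5.93 S -0.0236 0.138 z 0.0337 F [-15.    1.5  12.2] shift cm [ 0.01  0.1  -0.13] roll -90.06
```

The bar is seated against the fence (15 N contact). Next I lift clear, turn and go behind the bar's far end.

play_rows(
  targets=[-2, 0, 0, 0, -2, 0, -3, 0, -2, 0, -6.5, -6, 0, -4, -6.5, -13, 1.3, -8, -6.5, -20, 1.3, -12.7, -6.5, -27, 1.3, -12.7, -6.5, -34, 1.3, -12.7, -6.5, -41],
  grip=0,
)

```text
t: 6.6
tool_pos: [0.6069, 0.1688, 0.099]
orientation: [-2.952, -1.073, -0.003]
force: [0.7, 0.3, -0.5]
opening: 0.041
gripper_force: 0.0
```

play_rows(
  targets=[0, 0, 0, -7, 0, 0, 0, -14, 0, 0, 0, -21, 0, 0, 0, -28, 0, 0, 0, -35, 0, 0, 0, -42, 0, 0, 0, -49, 0, 0, 0, -49],
)

```text
t: 7.27
tool_pos: [0.6069, 0.1651, 0.0989]
orientation: [2.246, 2.196, 0.001]
force: [0.1, -0.2, 0.5]
opening: -0.0
gripper_force: 0.0
```

Run:
```python
from h import *
to(-.006,.265,.036)
import pickle
c=cam('top');im=c['image'];pickle.dump(c,open('t5.pkl','wb'))
cv2.imwrite('pics/t5.png',cv2.resize(cv2.cvtColor(im[100:220,210:410],cv2.COLOR_RGB2BGR),(800,480),interpolation=cv2.INTER_CUBIC))
```

```text
t 7.27 S -0.0082 0.265 z 0.0989 F [ 0.1 -0.2  0.5] shift cm [-0.    0.21  6.29] roll 0.31
```

View pics/t5.png

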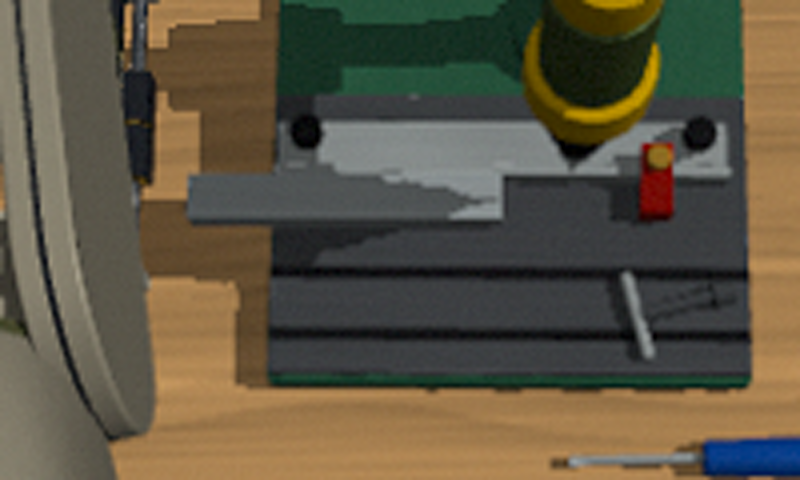

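The bar lies flush along the fence, with its end at crop x=502 and the stop face at 640. The fingers are behind the other end. I'm going down and pushing along the fence.

play_rows(
  targets=[0, 0.2, 4, 0.3, 0, 0.2, 6.3, 0.3, 0, 0.2, 6.3, 0.3, -1.2, 0.2, 6.3, 0.3, -2.2, 0.2, 6.3, 0.3, -3.0, 0.2, 6.3, 0.3, -3.8, 0.2, 6.3, 0.3, -4.5, 0.2, 6.3, 0.3],
)

```text
t: 7.98
tool_pos: [0.6084, 0.1198, 0.038]
orientation: [2.259, 2.182, 0.005]
force: [-1.7, 6.7, 3.3]
opening: 0.0006
gripper_force: 3.3
```

```bash
python3 -c "
from h import *
to(-.006,.1605,.036)"
```

```text
t 7.98 S -0.0054 0.2197 z 0.038 F [-1.7  6.7  3.3] shift cm [-5.92 -0.02  0.18] roll -0.4
```

play_rows(
  targets=[-0.8, 0, 0, 0, -1.6, 0, 0, 0, -2.4, 0, 0, 0, -3.1, 0, 0, 0, -3.8, 0, 0, 0, -4.4, 0, 0, 0, -4.8, 0, 0, 0, -4.8, 0, 0, 0],
)

```text
t: 8.65
tool_pos: [0.6067, 0.0714, 0.0378]
orientation: [2.259, 2.181, 0.004]
force: [-0.2, 2.2, 2.4]
opening: 0.0005
gripper_force: 1.3
```

```bash
python3 -c "
from h import *
to(-.006,.1605,.036)"
```

```text
t 8.65 S -0.0057 0.1713 z 0.0378 F [-0.2  2.2  2.4] shift cm [-1.08 -0.02  0.18] roll -0.41
```

Next, gently to the stop, watching the force.

play_rows(
  targets=[-0.4, 0, 0, 0, -0.7, 0, 0, 0, -0.9, 0, 0, 0, -1.1, 0, 0, 0, -1.1, 0, 0, 0],
)

```text
t: 9.07
tool_pos: [0.6064, 0.0611, 0.0378]
orientation: [2.258, 2.182, 0.005]
force: [-0.2, 5.2, 4.1]
opening: -0.0002
gripper_force: 2.5
```

```bash
python3 -c "
from h import *
to(-.006,.1605,.036)"
```

```text
t 9.07 S -0.0058 0.161 z 0.0378 F [-0.2  5.2  4.1] shift cm [-0.05 -0.02  0.18] roll -0.38
```

play_rows(
  targets=[-0.1, 0, 0, 0, -0.2, 0, 0, 0, -0.3, 0, 0, 0, -0.3, 0, 0, 0],
)

```text
t: 9.4
tool_pos: [0.6064, 0.0609, 0.0378]
orientation: [-2.258, -2.183, -0.009]
force: [-0.3, 16.3, 4.0]
opening: 0.0009
gripper_force: 8.3
```

Run:
```python
from h import *
to(-.006,.1605,.036)
c=cam('top');im=c['image']
cv2.imwrite('pics/t6.png',cv2.resize(cv2.cvtColor(im[100:200,245:405],cv2.COLOR_RGB2BGR),(800,500),interpolation=cv2.INTER_CUBIC))
```

```text
t 9.4 S -0.0057 0.1608 z 0.0378 F [-0.3 16.3  4. ] shift cm [-0.03 -0.03  0.18] roll -0.34
```

View pics/t6.png

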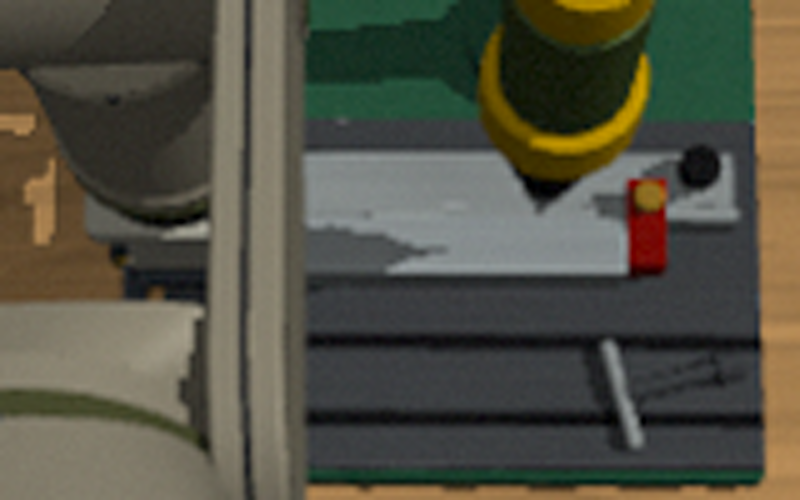

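The force jumped with no motion, and the picture shows the bar end touching the red stop (630,240), with the bar along the fence. I'll back off, turn, and check the seating with one finger.

play_rows(
  targets=[2, 0, 0, 0, 2, 0, -3, 0, 2, -2, -6.5, 7, 0, -4.4, -6.5, 14, -2.6, -4.4, -6.5, 21, -2.6, -4.4, -6.5, 28, -2.6, -4.4, -6.5, 35, -2.6, -4.4, -6.5, 42],
  grip=9.0,
)

```text
t: 10.12
tool_pos: [0.5608, 0.032, 0.1021]
orientation: [2.894, 1.217, 0.003]
force: [-0.4, 0.1, 0.2]
opening: 0.0495
gripper_force: 0.0
```

play_rows(
  targets=[0, 0, 0, 7, 0, 0, 0, 14, 0, 0, 0, 21, 0, 0, 0, 28, 0, 0, 0, 35, 0, 0, 0, 42, 0, 0, 0, 48, 0, 0, 0, 48],
)

```text
t: 10.78
tool_pos: [0.5608, 0.0326, 0.1017]
orientation: [3.14, -0.062, 0.003]
force: [0.3, -1.0, 0.5]
opening: 0.0898
gripper_force: 0.0
```

Run:
```python
from h import *
to(-.0235,.135,.035)
import pickle
c=cam('wrist');save(c,'w7');pickle.dump(c,open('w7.pkl','wb'))
```

```text
t 10.78 S -0.0506 0.1312 z 0.1017 F [ 0.3 -1.   0.5] shift cm [ 2.69 -0.41  6.68] roll -90.67
```

View pics/w7.png

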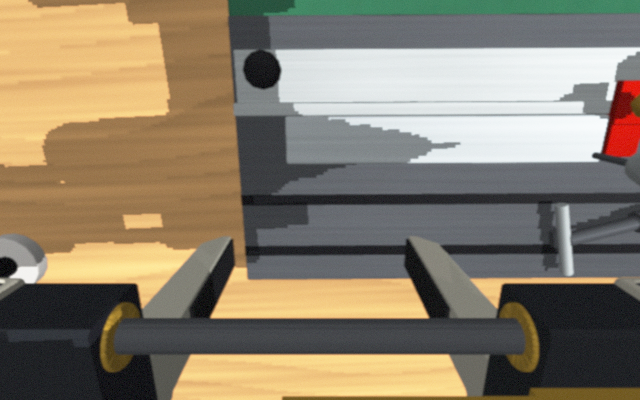

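The bar's edges (rows 115 and 163) run parallel to the fence with no visible gap, and its end touches the stop at (605,155). One light confirming press.

play_rows(
  targets=[0, -0.3, 4, -0.5, 0, -0.3, 6.6, -0.5, 0, -0.3, 6.6, -0.5, 1.5, -0.3, 6.6, -0.5, 2.2, -0.3, 6.6, -0.5, 2.6, -0.3, 6.6, -0.5, 2.9, -0.3, 6.6, -0.5, 2.9, -0.3, 6.6, -0.5],
)

```text
t: 11.5
tool_pos: [0.5876, 0.0353, 0.0349]
orientation: [3.141, -0.038, -0.007]
force: [-9.6, 0.4, 6.9]
opening: 0.0898
gripper_force: 5.0
```

```bash
python3 -c "
from h import *
to(-.0225,.135,.035)"
```

```text
t 11.5 S -0.0238 0.1346 z 0.0349 F [-9.6  0.4  6.9] shift cm [ 0.13 -0.03 -0.01] roll -89.79
```

play_rows(
  targets=[-1, 0, 0, 0, -2.5, 0, 0, 0, -2.5, 0, -4, 0, -2.5, 0, -6.5, 0, -2.5, 0, -6.5, 0, -2.5, 0, -6.5, 0],
)

```text
t: 12.0
tool_pos: [0.5663, 0.036, 0.1027]
orientation: [3.141, -0.037, 0.008]
force: [0.1, 0.3, -0.5]
opening: 0.0902
gripper_force: 0.0
```

Run:
```python
from h import *
S=lambda P:np.c_[(P[:,:2]-O)@X,(P[:,:2]-O)@Y].round(4)
to(-.05,.135,.1)
c=cam('wrist');im=c['image'].astype(int).sum(2)//3
# front lower bar edge: strongest drop per column below the bar
px=[]
for x in range(320,561,20):
    g=np.diff(im[130:190,x]);px.append((x,130.5+g.argmin()))
P=S(onz(c,px,.05));print(P.T);print('angle',np.polyfit(P[:,1],P[:,0],1))
```

```text
t 12.0 S -0.0452 0.1348 z 0.1027 F [ 0.1  0.3 -0.5] shift cm [-0.48 -0.02  0.27] roll -89.77
[[-0.0148 -0.0148  0.0097  0.0079  0.0067 -0.0152 -0.0152 -0.0151 -0.0151
  -0.0157 -0.0157 -0.0156 -0.0155]
 [ 0.1348  0.1218  0.1097  0.0971  0.0844  0.0698  0.0569  0.0439  0.0309
   0.0178  0.0048 -0.0082 -0.0212]]
angle [ 0.09599628 -0.01535979]
```

The bar's front edge sits at x ≈ -15.2 mm with a slope of about 0.005 rad (the three outliers are a shadow edge), so it is seated. I'm handing in the job.

```bash
python3 -c "
from h import *
print(workorder.close_job())"
```

```text
the job is handed in; nothing more can be done
None
```

The bar lies flat against the fence with its end against the red stop, going by my last camera and force readings, and the job was handed in at about 12 s; the hand-in call gave no verdict.

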